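# Open the radio's battery door at the driveway clear-out

## Task

The batteries must come out of the orange radio before it goes to the donation pile. Press its yellow release tab so that the battery door springs ajar, then swing the door open by its white pull and leave it standing about upright or further back. The blue lantern has the same kind of door; leave that one shut.

Things in the scene. Friction and masses are not known exactly. Their poses are not given: they have to be found in the camera images.
- radio: Orange radio lying on its face, 230 x 130 x 75 mm; stands firmly. Origin: centre of its underside, on the table; x along it, z up. On its upper side, centred on y = 0: yellow tab, x -104 to -57 mm, over a step 56 mm high; white pull -51 to -9; grey door -10 to 58 (78 wide). Hinge line: parallel to y at x = 60, 73 mm above the table. Black carry handle at the +x end.
- radio_tab_top (a point): Where to press the radio's yellow release tab (47 x 32 mm), straight down: middle of its ribbed outer part, at x = -90 mm, 80 mm above the table.
- radio_tab (a joint): Angle of that tab, a sprung rocker, rad: 0 at rest, grows as its outer end is pressed down, stop at 0.25. It lets the door go at about 0.18 (8 mm of travel at the pressing point), needing only 1 to 3 N; the stop is hard, 11 mm down. It springs back when let go.
- radio_pull (a point): Where to hold the door's white pull, a flat tongue 28 mm wide (along the radio's y), 8 mm thick, 42 mm long: on its centre line, mid thickness, 11 mm from its tip and 100 mm from the hinge line. Moves with the door. Shut: at x = -40 mm, 74 mm above the table, tip under the tab's lip.
- radio_door (a joint): Angle of the radio's battery door, rad: 0 shut and flush, grows as the pull rises and swings over towards the hinge (radio's +x), stop at 1.75. Latched, it cannot be lifted. Once the tab is pressed, a spring pops it up by itself to about 0.4. The hinge is stiff (0.05 N m): the door stays wherever it is left.
- lantern_door (a joint): Angle of the blue lantern's battery door, rad: 0 shut, where it must stay. Lantern: as big as the radio, with the same yellow tab, grey door and white pull, and a round black lamp at one end.

How it is judged:
By the outcome, as a careful person would: the job done as asked, in the order asked, and still so for the second after the job is handed in, with the robot touching nothing.
It also fails if it takes over 48 s, if anything falls off the work surface, if the arm or the gripper's body presses on something with over 40 N, if the wrist force passes 120 N, or if a joint passes its speed limit or range.

## Robot

A 6-joint arm with a two-finger parallel gripper is mounted at the origin on the work surface. World frame = base frame: x ahead of the robot, y to its left, z up, the work surface at z = 0. Lengths are in m, angles in rad, forces in N, time in s.
With the tool pointing down it reaches from about 0.275 to 0.725 m from the base axis. Payload 5.6 kg.
Tool frame: the origin (TCP) lies midway between the tips of the shut fingers; the grasp point (between the pads) lies 19 mm behind it (grip_point_offset is the distance from the TCP to the grasp point, in m); z points along the fingers, y is the line along which they close (so a half turn about z gives the same grasp; the last joint's range is limited). The gripper opens to 85 mm and grips with 20 to 120 N. Pads are 22 mm wide; open, the fingers measure 114 mm over their backs; the gripper's body (76 mm by 85 mm) begins 54 mm behind the grasp point. The pads swing forward as they close: fully open they stand 13 mm farther back than shut.
Start: joints at [1.455, 0.255, 0.108, 0, -1.424, -0.285], TCP at [0.215, 0.506, 0.231] pointing down, gripper open.
Joint ranges: [-2.95, 2.95], [-1.21, 1.97], [-1.09, 1.5], [-2.87, 1.71], [-2.94, -0.07], [-3.05, 3.05]. Speed limits (rad/s): [2.57, 2.57, 3.14, 3.14, 3.14, 3.14].

## Interface

Orientations are given as a 3x3 rotation matrix whose columns are the frame's x, y, z axes.
In Python, from rig import * gives the robot as it stands. The module is installed in compiled form; this text tells all that it offers.
- The arm moves only by the tool move_arm, never from a script. Its argument "increments" is text: rows parted by semicolons, each of 6 numbers parted by spaces: the shift along the tool's x, y, z in m, then the turn, a rotation vector about the tool's x, y, z in rad. A call has 1 to 10 rows; each row is the pose to reach, as a shift and turn from the pose commanded when the call began, along the tool's axes at that moment; what a row does not reach only later rows make up. A row lasts 1/8 s, in which the tool goes at most 62.5 mm and 10.7 degrees, less where a joint would pass 70% of its speed; a pose out of reach is approached as far as the arm can. A call with a gripper value outside its range is refused whole. "hand" is the closure, from 0 (fully open) to 1 (shut), set as the call begins (left out, the last holds). The fingers move at their own pace and stop on an object; the grip force is fixed at half the most. Time passes only in rows, so rows that repeat a pose let the fingers close. It gives the time, the measured TCP pose, the force, the opening and the grip force at its end, in the units of the state.
- get_state(): the state, without advancing time (a new reading comes with each control period).
- read_camera(name): name is "side" or "top"; returns a dict with "image" (480x640x3 uint8, red, green, blue), "fx", "fy", "cx", "cy" (pixels), "k1" (the pictures are not rectified: a ray, as slopes to the right and down, at radius r is drawn at 1 + k1 r^2 times it, then the intrinsics apply), "R" (3x3) and "t" (3): a world point X has camera coordinates R X + t. Camera axes: x right, y down, z forward; pixel columns grow to the right and rows downward; lengths in m; the calibration is good to about 2 mm. A picture is of the moment at which its call begins. There is no depth.
- close_job(): hands the job in; it is judged then, once.
The state is a dict: "t": time; "q": joint angles; "joint_vel": joint speeds; "joint_torque": joint torques, N m; "eef_pos": TCP position; "ee_rot": TCP orientation; "wrist_force": force on the tool from outside, world axes, zero at the start; "torque": the same for the moment, N m; "grip_width": opening from 0.0 (shut) to 1.0 (fully open); "grip_force": force on a finger pad.
Only numpy, scipy, OpenCV 4.12 (cv2) and the standard library are available. Lean on these libraries where they do the work, as an engineer would, in place of code of your own. Each camera call takes 0.05 s, during which the arm holds its last target. There are 200 camera calls.

## Working session

There is one attempt and no reset: what is moved stays moved. The work goes in short steps, Python scripts to look and compute and a tool call to move; the robot and the scene stay as the last step left them, time stands still between calls to the robot, and variables do not carry over. Pictures are saved under pics/ and viewed, at most 10 in all, crops included, and the job is handed in when it is done.

Besides the shell and the picture viewer there is one more tool, called as name(argument=value, ...), one argument or row to a line, values as JSON. move_arm: Moves the arm, as the interface text tells. Its arguments: {"type":"object","properties":{"increments":{"type":"string"},"hand":{"type":"number"}},"required":["increments"]}

```bash
mkdir -p pics
python3 - <<'E'
from rig import *
import cv2,numpy as np
for n in ("top","side"):
    c=read_camera(n); cv2.imwrite(f"pics/{n}0.png",c["image"][:,:,::-1])
    print(n,c["fx"],c["fy"],c["cx"],c["cy"],c["k1"],np.round(c["R"],3).tolist(),np.round(c["t"],3), -np.array(c["R"]).T@c["t"])
s=get_state();print(s["t"],s["eef_pos"],np.round(s["ee_rot"],3).tolist(),s["wrist_force"])
E
```

```text
top 523.0700487805593 523.0700487805593 317.1633865331467 245.17948270756796 -0.13006352102643373 [[-0.002, -1.0, -0.02], [-0.995, 0.004, -0.095], [0.095, 0.02, -0.995]] [-0.018  0.527  1.058] [ 0.42418235 -0.04153391  1.10267585]
side 470.2053279563137 470.2053279563137 323.65513892204257 241.0906789701177 -0.074870637686778 [[-0.987, -0.163, -0.001], [-0.086, 0.523, -0.848], [0.138, -0.837, -0.53]] [0.519 0.122 0.731] [0.42172364 0.63201553 0.49149306]
0.1 [0.21436375 0.50603003 0.2304969 ] [[0.921, -0.39, -0.001], [-0.39, -0.921, -0.002], [0.0, 0.002, -1.0]] [0.08857065 0.2829036  0.36345318]
```

View pics/top0.png

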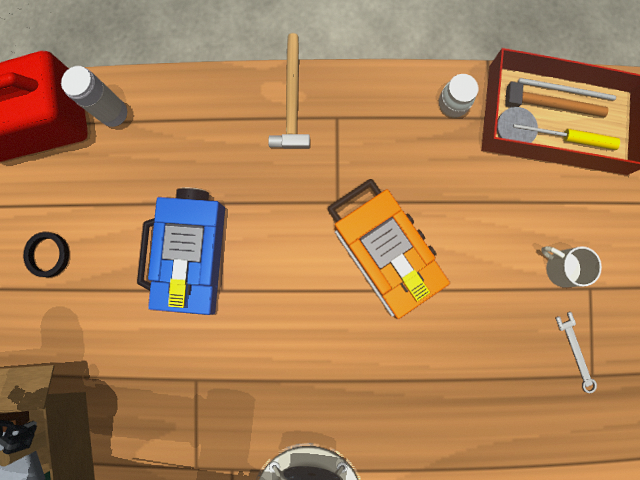

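View pics/side0.png

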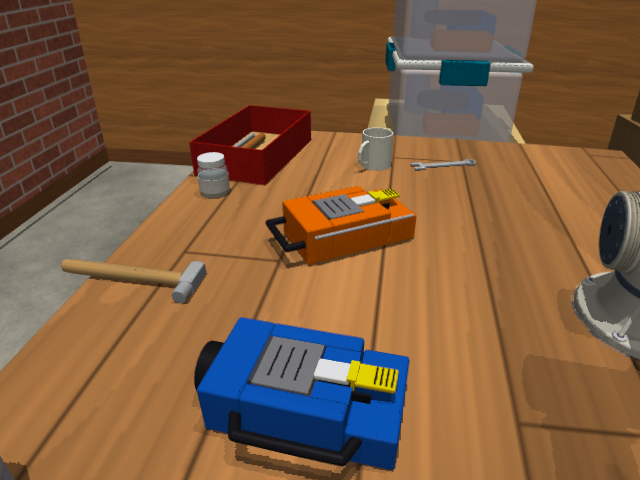

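The top view shows the orange radio (tab about (418,290), pull (405,268), door (387,242), handle up-left) and the blue lantern at (187,255). In the side view the radio's tab is near (383,196). I'll measure it by colour.

```bash
cat > h.py <<'E'
from rig import *
import cv2,numpy as np
def ray(c,uv):
    K=np.array([[c["fx"],0,c["cx"]],[0,c["fy"],c["cy"]],[0,0,1.]])
    p=cv2.undistortPoints(np.array(uv,float).reshape(-1,1,2),K,np.array([c["k1"],0,0,0.]),)[:,0] 
    R=np.array(c["R"]);o=-R.T@c["t"]
    return o,np.c_[p,np.ones(len(p))]@R
def plane(c,uv,z):
    o,d=ray(c,uv); return o+d*((z-o[2])/d[:,2])[:,None]
def cross(c1,u1,c2,u2):
    (a,d),(b,e)=ray(c1,[u1]),ray(c2,[u2]); d,e=d[0],e[0]
    s=np.linalg.lstsq(np.c_[d,-e],b-a,rcond=None)[0]
    p,q=a+s[0]*d,b+s[1]*e; return (p+q)/2,np.linalg.norm(p-q)
def blob(c,lo,hi,box):
    m=cv2.inRange(cv2.cvtColor(c["image"],cv2.COLOR_RGB2HSV),lo,hi)
    x0,y0,x1,y1=box; k=np.zeros_like(m);k[y0:y1,x0:x1]=m[y0:y1,x0:x1]
    cs,_=cv2.findContours(k,cv2.RETR_EXTERNAL,cv2.CHAIN_APPROX_NONE)
    b=max(cs,key=cv2.contourArea); M=cv2.moments(b)
    return b,np.array([M["m10"],M["m01"]])/M["m00"]
YEL=((25,120,100),(35,255,255)); GREY=((0,0,80),(179,60,190)); WHITE=((0,0,200),(179,40,255))
E
python3 - <<'E'
from h import *
T=read_camera("top");S=read_camera("side")
bt={"top":(355,215,450,310),"side":(310,182,410,220)}
r={}
for n,c in(("top",T),("side",S)):
    for k,v in(("yel",YEL),("grey",GREY),("white",WHITE)):
        b,m=blob(c,*v,bt[n]);r[n,k]=m
        print(n,k,m.round(1),cv2.contourArea(b))
        if n=="top":
            z={"yel":.08,"grey":.076,"white":.078}[k]
            P=plane(c,b.reshape(-1,2),z)[:,:2].astype(np.float32)*1000
            print("  plane",plane(c,[m],z)[0].round(4),"rect",cv2.minAreaRect(P))
for k in("yel","grey","white"): print(k,cross(T,r["top",k],S,r["side",k]))
E
```

```text
top yel [415.5 285.1] 415.5
  plane [ 0.4424 -0.213   0.08  ] rect ((442.2662353515625, -212.85447692871094), (54.51634216308594, 31.704294204711914), 33.12285232543945)
top grey [385.7 242.4] 1363.0
  plane [ 0.5268 -0.156   0.076 ] rect ((511.5252685546875, -166.58676147460938), (108.78125, 78.40060424804688), 33.933345794677734)
top white [401.7 265.1] 240.5
  plane [ 0.4818 -0.1867  0.078 ] rect ((482.401123046875, -186.4095458984375), (39.63554763793945, 26.32901382446289), 33.068782806396484)
side yel [383.3 194.4] 185.5
side grey [339.  205.9] 647.0
side white [362.5 198.8] 92.5
yel (array([ 0.44209735, -0.21345781,  0.07709011]), np.float64(0.0006982321572744368))
grey (array([ 0.52471863, -0.15640696,  0.07411535]), np.float64(0.004626877019332597))
white (array([ 0.48116465, -0.18678648,  0.07739029]), np.float64(0.0013373714521440331))
```

```bash
cat >> h.py <<'E'
from scipy.spatial.transform import Rotation as Ro
YAW=np.radians(33.3); u=np.array([np.cos(YAW),np.sin(YAW),0]); v=np.array([-u[1],u[0],0]); Z=np.array([0,0,1.])
O=np.array([.5081,-.1697,0])
def W(x,z,y=0): return O+x*u+y*v+z*Z
def tool(th): # fingers lean forward along +u by th from straight down
    z=-Z*np.cos(th)+u*np.sin(th); return np.c_[np.cross(v,z),v,z]
def inc(p,R,p0=None,R0=None):
    if p0 is None: s=get_state(); p0,R0=np.array(s["eef_pos"]),np.array(s["ee_rot"])
    r=np.r_[R0.T@(p-p0),Ro.from_matrix(R0.T@R).as_rotvec()]
    print(" ".join(f"{a:.3f}" for a in r)); return r
E
python3 - <<'E'
from h import *
print(tool(0).round(2),W(-.09,.13)); inc(W(-.09,.13),tool(0))
E
```

```text
[[-0.84 -0.55  0.  ]
 [-0.55  0.84  0.  ]
 [-0.    0.   -1.  ]] [ 0.43287734 -0.21911205  0.13      ]
0.484 0.582 0.101 0.001 -0.001 2.160
```

move_arm(
  increments="0.484 0.582 0.06 0 0 2.16; 0.484 0.582 0.06 0 0 2.16; 0.484 0.582 0.06 0 0 2.16; 0.484 0.582 0.06 0 0 2.16; 0.484 0.582 0.06 0 0 2.16; 0.484 0.582 0.06 0 0 2.16; 0.484 0.582 0.06 0 0 2.16; 0.484 0.582 0.06 0 0 2.16; 0.484 0.582 0.06 0 0 2.16; 0.484 0.582 0.06 0 0 2.16",
  hand=1,
)

```text
t: 1.45
eef_pos: [0.3947, -0.0922, 0.182]
ee_rot: [[-0.653, -0.758, 0.001], [-0.758, 0.653, 0.0], [-0.001, -0.001, -1.0]]
wrist_force: [1.9, 1.3, 0.6]
grip_width: 0.005
grip_force: 0.0
```

Run:
```python
from h import *
s=get_state();print(s["t"],s["eef_pos"],s["q"],s["wrist_force"],s["grip_width"])
inc(W(-.09,.12),tool(0))
```

```text
1.45 [ 0.39467048 -0.09219575  0.18201243] [ 1.61305188e-01 -1.25777715e-02 -3.29063406e-01 -4.18942876e-05
 -1.25321537e+00 -8.72362853e-01] [1.85947321 1.31733749 0.57313888] 0.004815314010765085
0.071 -0.112 0.062 -0.001 0.001 0.279
```

move_arm(
  increments="0.071 -0.112 0.06 0 0 0.279; 0.071 -0.112 0.06 0 0 0.279; 0.071 -0.112 0.06 0 0 0.279; 0.071 -0.112 0.06 0 0 0.279; 0.071 -0.112 0.06 0 0 0.279; 0.071 -0.112 0.06 0 0 0.279",
)

```text
t: 2.2
eef_pos: [0.434, -0.2159, 0.1227]
ee_rot: [[-0.832, -0.555, 0.001], [-0.555, 0.832, -0.0], [-0.001, -0.001, -1.0]]
wrist_force: [-0.7, 0.2, 0.9]
grip_width: 0.003
grip_force: 0.0
```

Run:
```python
from h import *
inc(W(-.09,.085),tool(0)); s=get_state();print(s["wrist_force"],s["eef_pos"])
c=read_camera("side");cv2.imwrite("pics/s1.png",cv2.resize(c["image"][90:270,230:470,::-1],(800,600),interpolation=cv2.INTER_CUBIC))
```

```text
0.003 -0.002 0.038 -0.001 0.001 0.007
[-0.73136308  0.2379616   0.8908665 ] [ 0.43403142 -0.21593703  0.12266703]
```

View pics/s1.png

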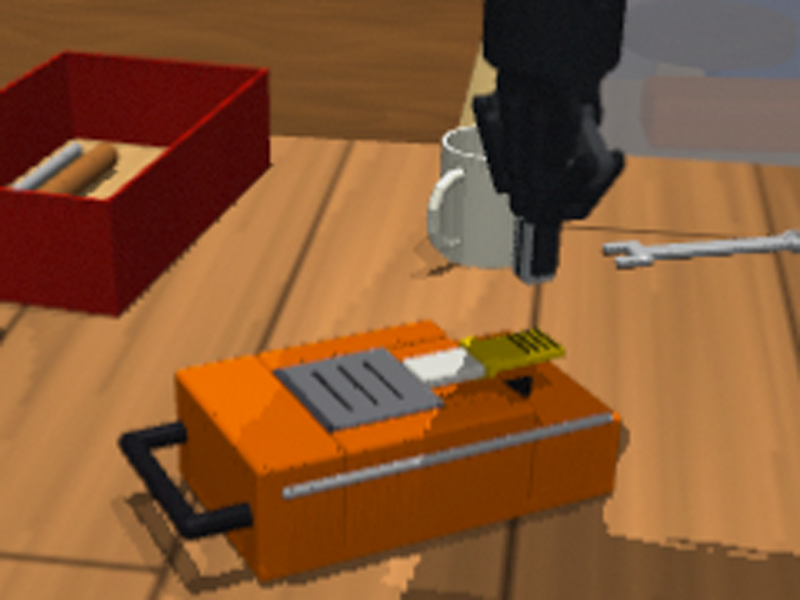

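The fingertips at (537,278) hang right above the tab's ribbed part at (535,343). I'll press in small steps, watching the force.

move_arm(
  increments="0.003 -0.002 0.03 0 0 0; 0.003 -0.002 0.043 0 0 0; 0.003 -0.002 0.043 0 0 0; 0.003 -0.002 0.046 0 0 0; 0.003 -0.002 0.048 0 0 0; 0.003 -0.002 0.05 0 0 0; 0.003 -0.002 0.05 0 0 0",
)

```text
t: 3.12
eef_pos: [0.4323, -0.2203, 0.072]
ee_rot: [[-0.833, -0.554, -0.0], [-0.554, 0.833, -0.0], [0.0, -0.0, -1.0]]
wrist_force: [-2.7, -2.5, 2.3]
grip_width: 0.0
grip_force: 1.7
```

Run:
```python
from h import *
s=get_state();print(s["wrist_force"],s["eef_pos"])
for n in("side",):
  c=read_camera(n);cv2.imwrite("pics/s2.png",cv2.resize(c["image"][90:270,230:470,::-1],(800,600),interpolation=cv2.INTER_CUBIC))
```

```text
[-2.65151232 -2.47721183  2.26403164] [ 0.43230274 -0.22033808  0.0719892 ]
```

View pics/s2.png

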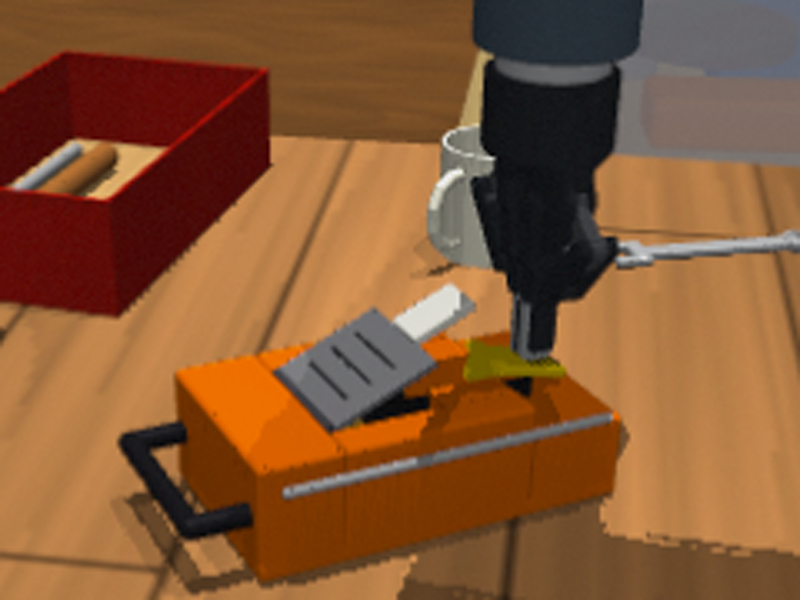

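The door has popped ajar: the pull's tip is at (460,300) and the fingers are still on the tab at (537,355). Next I retract, tilt the tool and open the hand.

Run:
```python
from h import *
th=np.radians(50);R=tool(th)
inc(W(-.032,.113)-.055*R[:,2],R)
```

```text
-0.017 0.001 -0.076 0.002 -0.873 0.005
```

move_arm(
  increments="0.01 0 -0.05 0 0 0; 0.04 0 -0.09 0 0 0; 0.04 0 -0.09 0 -0.18 0; 0.04 0 -0.09 0 -0.36 0; 0.04 0 -0.09 0 -0.54 0; 0.04 0 -0.09 0 -0.72 0; 0.04 0 -0.09 0 -0.873 0.005; 0.04 0 -0.09 0 -0.873 0.005; 0.04 0 -0.09 0 -0.873 0.005",
  hand=0,
)

```text
t: 4.3
eef_pos: [0.3996, -0.2426, 0.1622]
ee_rot: [[-0.538, -0.55, 0.639], [-0.353, 0.835, 0.421], [-0.765, 0.001, -0.644]]
wrist_force: [0.1, 0.1, 0.9]
grip_width: 0.999
grip_force: 0.0
```

Run:
```python
from h import *
s=get_state();print(s["t"],s["eef_pos"],s["q"],s["wrist_force"],s["grip_width"])
R=tool(np.radians(50)); print((R.T@s["ee_rot"]).round(3)[0])
T=read_camera("top");S=read_camera("side")
cv2.imwrite("pics/s3.png",np.hstack([cv2.resize(c[:,:,::-1],(400,300),interpolation=cv2.INTER_CUBIC) for c in (T["image"][185:320,320:500],S["image"][120:270,270:470])]))
```

```text
4.3 [ 0.39957116 -0.24264197  0.16215494] [-0.94811828  0.18232401 -0.20511144 -0.91797625 -1.29605142  0.27781495] [0.10241601 0.14168824 0.89881346] 0.9988930506284939
[ 1.    -0.     0.001]
```

View pics/s3.png

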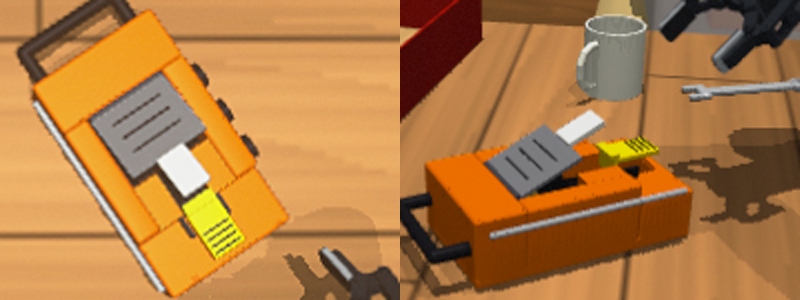

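Both views are clear: the pull is about (403,261) in the top view and (361,182) in the side view, the door is ajar and the tab has sprung back. I'll measure the pull.

Run:
```python
from h import *
T=read_camera("top");S=read_camera("side")
bt,mt=blob(T,*WHITE,(380,240,425,285));bs,ms=blob(S,(0,0,170),(179,50,255),(340,173,380,198))
print(mt,ms,cv2.contourArea(bt),cv2.contourArea(bs))
P,e=cross(T,mt,S,ms);d=P-O;print("pull mid",d@u,d@v,d[2],e)
for a in (.3,.35,.4,.45,.5):
    # visible tongue outline on door plane: project top contour onto the tilted top face
    n=np.sin(a)*u+np.cos(a)*Z; h=W(.06,.073)+.005*n
    o,D=ray(T,bt.reshape(-1,2)); Q=o+D*(((h-o)@n)/(D@n))[:,None]-h
    ax=-np.cos(a)*u+np.sin(a)*Z
    o,D=ray(S,bs.reshape(-1,2)); Q2=o+D*(((h-o)@n)/(D@n))[:,None]-h
    print(a,*[(np.percentile(q@ax,[1,99]).round(4),np.percentile(q@v,[2,98]).round(4)) for q in(Q,Q2)])
```

```text
[402.21292776 260.75095057] [359.29012346 182.95679012] 263.0 162.0
pull mid -0.0241340861102139 -1.931472062589878e-05 0.11240985933038614 0.0003503690806875196
0.3 (array([0.0694, 0.1095]), array([-0.0151,  0.0124])) (array([0.0751, 0.1183]), array([-0.0278,  0.0051]))
0.35 (array([0.0708, 0.1114]), array([-0.0142,  0.013 ])) (array([0.0736, 0.1153]), array([-0.0199,  0.0111]))
0.4 (array([0.0724, 0.1135]), array([-0.0134,  0.0136])) (array([0.0724, 0.1127]), array([-0.0124,  0.0168]))
0.45 (array([0.0743, 0.1161]), array([-0.0125,  0.0143])) (array([0.0713, 0.1105]), array([-0.0063,  0.0226]))
0.5 (array([0.0765, 0.119 ]), array([-0.0116,  0.0151])) (array([0.0705, 0.1087]), array([-0.0002,  0.0295]))
```

Run:
```python
from h import *
R=tool(np.radians(50)); G=W(.06-.0921,.113)
inc(G-.05*R[:,2],R); inc(G+.022*R[:,2],R)
```

```text
-0.025 0.000 0.057 0.003 -0.000 0.003
-0.025 0.000 0.129 0.003 -0.000 0.003
```

move_arm(
  increments="-0.025 0 0.03 0 0 0; -0.025 0 0.057 0 0 0; -0.025 0 0.09 0 0 0; -0.025 0 0.115 0 0 0; -0.025 0 0.129 0 0 0; -0.025 0 0.129 0 0 0; -0.025 0 0.129 0 0 0",
)

```text
t: 5.38
eef_pos: [0.495, -0.1793, 0.0989]
ee_rot: [[-0.537, -0.55, 0.64], [-0.353, 0.835, 0.422], [-0.766, 0.001, -0.643]]
wrist_force: [-0.3, 0.5, 0.4]
grip_width: 0.998
grip_force: 0.0
```

move_arm(
  increments="0 0 0 0 0 0; 0 0 0 0 0 0; 0 0 0 0 0 0; 0 0 0 0 0 0; 0 0 0 0 0 0; 0 0 0 0 0 0",
  hand=1,
)

```text
t: 6.12
eef_pos: [0.4948, -0.1794, 0.0983]
ee_rot: [[-0.537, -0.55, 0.639], [-0.353, 0.835, 0.422], [-0.766, 0.001, -0.643]]
wrist_force: [-4.7, -3.8, 4.4]
grip_width: 0.317
grip_force: 59.2
```

Run:
```python
from h import *
s=get_state();p=np.array(s["eef_pos"]);R0=np.array(s["ee_rot"]);print(s["wrist_force"],s["grip_width"],s["grip_force"],(p-O)@u,(p-O)@v,p[2])
H=W(.06,.073)
for d in np.r_[np.arange(.15,1.21,.15),1.25]:
    Q=Ro.from_rotvec(v*d); inc(H+Q.apply(p-H),Q.as_matrix()@R0,p,R0)
c=read_camera("side");cv2.imwrite("pics/s4.png",cv2.resize(c["image"][90:270,230:470,::-1],(640,480),interpolation=cv2.INTER_CUBIC))
```

```text
[-4.7105615  -3.76787695  4.44904261] 0.3170276411071977 59.151610136032104 -0.016423587541210156 -0.0008043778239000379 0.09834561939110048
-0.012 0.000 -0.004 0.000 0.150 0.000
-0.023 0.000 -0.005 0.000 0.300 0.000
-0.036 0.000 -0.005 0.000 0.450 0.001
-0.047 0.000 -0.004 0.000 0.600 0.001
-0.059 0.000 -0.000 0.000 0.750 0.001
-0.070 0.000 0.005 0.000 0.900 0.001
-0.080 -0.000 0.012 0.000 1.050 0.002
-0.089 -0.000 0.020 0.000 1.200 0.002
-0.091 -0.000 0.023 0.000 1.250 0.002
```

View pics/s4.png

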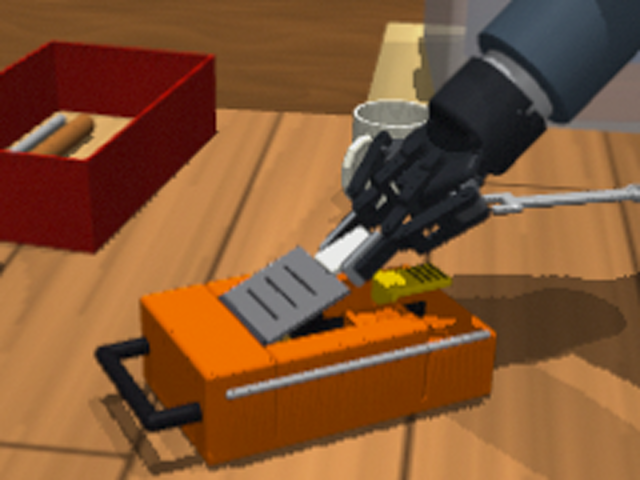

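The pull (340,250) is held between the pads, at an opening of about 27 mm. I'll swing the first half and check the force.

move_arm(
  increments="-0.006 0 -0.002 0 0.075 0; -0.012 0 -0.004 0 0.15 0; -0.018 0 -0.005 0 0.225 0; -0.023 0 -0.005 0 0.3 0; -0.03 0 -0.005 0 0.375 0; -0.036 0 -0.005 0 0.45 0; -0.041 0 -0.0045 0 0.525 0; -0.047 0 -0.004 0 0.6 0; -0.047 0 -0.004 0 0.6 0",
)

```text
t: 7.3
eef_pos: [0.5173, -0.164, 0.1359]
ee_rot: [[-0.804, -0.552, 0.221], [-0.532, 0.834, 0.149], [-0.266, 0.002, -0.964]]
wrist_force: [-1.1, -6.7, -2.7]
grip_width: 0.314
grip_force: 61.0
```

Run:
```python
from h import *
s=get_state();p=np.array(s["eef_pos"]);R0=np.array(s["ee_rot"]);print(s["wrist_force"],s["torque"],s["grip_width"],s["q"],(p-O)@u,(p-O)@v,p[2])
H=W(.06,.073)
for d in np.arange(.1,.76,.08):
    Q=Ro.from_rotvec(v*d); inc(H+Q.apply(p-H),Q.as_matrix()@R0,p,R0)
```

```text
[-1.14774711 -6.68483251 -2.71632083] [-2.54256904  1.44177054 -0.53815137] 0.3139394865387002 [-0.14813515  0.19739295 -0.16833828 -0.21328181 -1.01443258 -0.74249433] 0.010831150023709652 -0.00024745830058167255 0.13589550016268911
-0.008 -0.000 -0.003 -0.000 0.100 0.000
-0.014 -0.000 -0.004 -0.001 0.180 0.001
-0.020 -0.000 -0.005 -0.001 0.260 0.001
-0.026 -0.000 -0.006 -0.001 0.340 0.001
-0.033 -0.000 -0.006 -0.001 0.420 0.001
-0.039 -0.000 -0.006 -0.001 0.500 0.002
-0.045 -0.000 -0.005 -0.002 0.580 0.002
-0.052 -0.000 -0.003 -0.002 0.660 0.002
-0.058 -0.000 -0.001 -0.002 0.740 0.002
```

move_arm(
  increments="-0.008 0 -0.003 0 0.1 0; -0.014 0 -0.004 0 0.18 0; -0.02 0 -0.005 0 0.26 0; -0.026 0 -0.006 0 0.34 0; -0.033 0 -0.006 0 0.42 0; -0.039 0 -0.006 0 0.5 0; -0.045 0 -0.005 0 0.58 0; -0.05 0 -0.0035 0 0.64 0; -0.05 0 -0.0035 0 0.64 0; -0.05 0 -0.0035 0 0.64 0",
)

```text
t: 8.55
eef_pos: [0.556, -0.1383, 0.1518]
ee_rot: [[-0.779, -0.549, -0.303], [-0.514, 0.836, -0.193], [0.359, 0.005, -0.933]]
wrist_force: [-1.3, -4.2, -8.9]
grip_width: 0.316
grip_force: 61.9
```

move_arm(
  increments="0 0 0 0 0 0; 0 0 0 0 0 0; 0 0 0 0 0 0; 0 0 0 0 0 0",
  hand=0,
)

```text
t: 9.05
eef_pos: [0.5572, -0.1379, 0.1539]
ee_rot: [[-0.779, -0.55, -0.3], [-0.514, 0.835, -0.195], [0.358, 0.002, -0.934]]
wrist_force: [0.1, 0.4, 0.0]
grip_width: 0.998
grip_force: 0.0
```

Run:
```python
from h import *
s=get_state();print(s["wrist_force"],s["grip_width"],s["q"])
c=read_camera("side");cv2.imwrite("pics/s5.png",cv2.resize(c["image"][60:270,190:470,::-1],(640,480),interpolation=cv2.INTER_CUBIC))
```

```text
[0.12102742 0.39123973 0.03690468] 0.9984419730301519 [ 0.12941319  0.53170601  0.20754535  0.15566001 -1.5790791  -1.14214818]
```

View pics/s5.png

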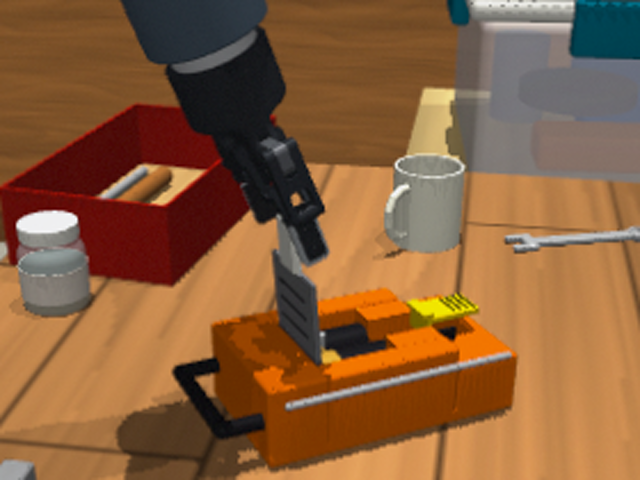

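The door (295,305) stands upright with the hand open around the pull. I'll back out along the fingers and check.

move_arm(
  increments="0 0 -0.03 0 0 0; 0 0 -0.07 0 0 0; 0 0 -0.11 0 0 0; 0 0 -0.14 0 0 0; 0.1 0 -0.17 0 0 0; 0.15 0 -0.17 0 0 0; 0.2 0 -0.17 0 0 0; 0.2 0 -0.17 0 0 0; 0.2 0 -0.17 0 0 0; 0.2 0 -0.17 0 0 0",
)

```text
t: 10.35
eef_pos: [0.4531, -0.207, 0.3826]
ee_rot: [[-0.778, -0.551, -0.303], [-0.515, 0.835, -0.195], [0.36, 0.004, -0.933]]
wrist_force: [-0.2, -0.1, -0.7]
grip_width: 1.001
grip_force: 0.0
```

Run:
```python
from h import *
s=get_state();print(s["t"],s["eef_pos"],s["wrist_force"])
c=read_camera("side");cv2.imwrite("pics/s6.png",c["image"][:,:,::-1])
```

```text
10.35 [ 0.45313738 -0.20696032  0.38264586] [-0.16569434 -0.12335041 -0.73752226]
```

View pics/s6.png

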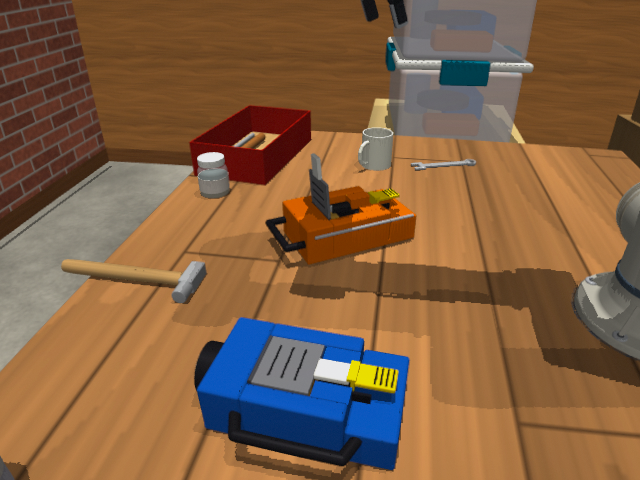

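The radio's door stands up, with its tip at about (315,156), and the lantern's door at (290,362) is shut. I'll check the angle from the tip pixel, then hand in if it is good.

Run:
```python
from h import *
S=read_camera("side"); o,d=ray(S,[[316,156]]); d=d[0]
P=o+d*(((O-o)@v)/(d@v))-W(.06,.073); a=np.arctan2(P[2],-P@u); print(a,np.linalg.norm(P))
if 1.45<a<1.8: print(close_job())
```

```text
1.6117201577433748 0.10827018076934034
the job is handed in; nothing more can be done
None
```

The radio's tab was pressed and its battery door swung open by the white pull; it now stands at about 1.61 rad, just past upright. The lantern's door was never touched and is still shut, and the job was handed in at about 10.5 s.

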